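# Size a ferrite ring core in the stepped gauge

### The job

Find the size class of the thick grey ring core with the stepped gauge, trying from the smallest pocket upward. Set the core upright and centred on the smallest pocket first, where it does not go in, then lift it and put it into the next larger pocket; leave it there, fully home and upright, and keep it out of the largest pocket.

Things in the scene. Friction and masses are not known exactly. Their poses are not given: they have to be found in the camera images.
- core_center (a point): Centre, half-way up, of the loose core: a plain grey thick ring standing on the bench, 42 mm outside diameter, 20 mm bore (along z, upright), 40 mm high, 0.12 kg. Any grasp direction serves; grip only its upper half across the outside, so that the fingertips clear the gauge. Not the pink lidded jar nor the black loupe.
- pocket0 (a point): Centre of the mouth of the smallest pocket, 30 mm wide, in the lowest tread (top 22 mm above the bench, 64 mm long); the core stands on it, its centre 20 mm above. The gauge: bare aluminium stair fixed to the bench, turned any way, 220 x 90 mm, three treads, each with one round pocket 10 mm deep, 3 mm chamfer. y points along it to the larger pockets, z up.
- pocket1 (a point): Centre of the mouth of the middle pocket, 50 mm wide, 10 mm deep, in the middle tread (top 27 mm above the bench), 68 mm along y from pocket0. The core goes in with 4 mm to spare all round; fully home its centre is 10 mm above this point. Same axes as pocket0.
- pocket2 (a point): Centre of the mouth of the largest pocket, 64 mm wide, 10 mm deep, in the highest tread (top 32 mm above the bench), 78 mm along y from pocket1. Not to be used. Same axes as pocket0.
Things that resemble listed ones, but are neither listed nor needed, are in the scene too. Of the things shaped like the part that bears core_center, the grey one is meant.

How it is judged:
By the outcome, as a careful person would: the job done as asked, in the order asked, and still so for the second after the job is handed in, with the robot touching nothing.
It also fails if it takes over 42 s, if anything falls off the work surface, if the arm or the gripper's body presses on something with over 40 N, if the wrist force passes 120 N, or if a joint passes its speed limit or range.

### The arm

A 6-joint arm with a two-finger parallel gripper is mounted at the origin on a cart in front of the work surface, level with it; the furniture and walls round the work are solid. World frame = base frame: x ahead of the robot, y to its left, z up, the work surface at z = 0. Lengths are in m, angles in rad, forces in N, time in s.
With the tool pointing down it reaches from about 0.425 to 0.95 m from the base axis. Payload 14.7 kg.
Tool frame: the origin (TCP) lies on the centre line of the jaws, within the pads' length; the fingertips stand 19 mm ahead of it and the grasp point (between the pads) is the TCP; z points along the fingers, y is the line along which they close (so a half turn about z gives the same grasp; the last joint's range is limited). The gripper opens to 85 mm and grips with 20 to 120 N. Pads are 22 mm wide; open, the fingers measure 114 mm over their backs; the gripper's body (76 mm by 85 mm) begins 54 mm behind the grasp point. The pads swing forward as they close: fully open they stand 13 mm farther back than shut.
Start: joints at [-1.221, 0.48, 1.596, -0, 1.065, -0.047], TCP at [0.251, -0.599, 0.25] pointing down, gripper open.
Joint ranges: [-2.75, 2.75], [-0.82, 2.05], [0.23, 2.67], [-1.56, 4.7], [0.09, 2.69], [-2.92, 2.92]. Speed limits (rad/s): [1.89, 1.89, 2.39, 3.01, 3.01, 3.01].

### API

Orientations are given as a rotation vector (axis times angle).
In Python, from plant import sensors, viewer, ticket gives the robot as it stands. The module is installed in compiled form; this text tells all that it offers.
- The arm moves only by the shell command python3 -m jog 'ROWS' [FORCE]. ROWS is JSON, a list that holds one entry, the list of rows, each a list of 7 numbers: the shift along the world's x, y, z in mm, then the turn, a rotation vector about the world's x, y, z in rad, then the opening, from -1 (shut) to 1 (fully open), so that 0 is half open. In form: [[[dx, dy, dz, wx, wy, wz, hand], ...]]. A call has 1 to 5 rows; each row is the pose to reach, as a shift and turn from the pose commanded when the call began; what a row does not reach only later rows make up. A row lasts 1/12 s, in which the tool goes at most 41.7 mm and 7.16 degrees, less where a joint would pass 70% of its speed; a pose out of reach is approached as far as the arm can. A call with a gripper value outside its range is refused whole. The fingers move at their own pace and stop on an object; FORCE is the grip in N (left out, the last holds). Time passes only in rows, so rows that repeat a pose let the fingers close. It gives the time, the measured TCP pose, the force, the opening and the grip force at its end, in the units of the state.
- sensors.state(): the state, without advancing time (a new reading comes with each control period).
- viewer.snapshot(name): name is "side" or "top"; returns a dict with "frame" (400x640x3 uint8, blue, green, red), "range_z" (400x640 float32, m along the optical axis (not along the pixel's ray), 0 where there is no reading), "fx", "fy", "cx", "cy" (pixels), "rvec" (rotation vector, rad) and "tvec" (3), from world to camera coordinates, as OpenCV has them. Camera axes: x right, y down, z forward; pixel columns grow to the right and rows downward; lengths in m; the calibration is good to about 2 mm. A picture is of the moment at which its call begins.
- ticket.hand_in(): hands the job in; it is judged then, once.
The state is a dict: "time_s": time; "joint_pos": joint angles; "qd": joint speeds; "joint_torque": joint torques, N m; "tcp_pos": TCP position; "eef_rot": TCP orientation; "contact_force": force on the tool from outside, world axes, zero at the start; "moment": the same for the moment, N m; "opening": opening from 0.0 (shut) to 1.0 (fully open); "finger_force": force on a finger pad.
Only numpy, scipy, OpenCV 4.12 (cv2) and the standard library are available. Lean on these libraries where they do the work, as an engineer would, in place of code of your own. Each camera call takes 0.05 s, during which the arm holds its last target. There are 200 camera calls.

## Working session

There is one attempt and no reset: what is moved stays moved. The work goes in short steps, Python scripts to look and compute and a shell command to move; the robot and the scene stay as the last step left them, time stands still between calls to the robot, and variables do not carry over. Pictures are saved under pics/ and viewed, at most 10 in all, crops included, and the job is handed in when it is done.

```bash
mkdir -p pics; cat > h.py <<'E'
import numpy as np, cv2
from plant import sensors, viewer, ticket
def snap(n):
    s=viewer.snapshot(n); R=cv2.Rodrigues(np.array(s["rvec"],float))[0]; s["R"]=R; s["t"]=np.array(s["tvec"],float).ravel(); return s
def cloud(s):
    z=s["range_z"]; v,u=np.mgrid[:400,:640]
    P=np.dstack([(u-s["cx"])/s["fx"]*z,(v-s["cy"])/s["fy"]*z,z])
    W=(P-s["t"])@s["R"]; W[z==0]=np.nan; return W
def ray(s,u,v,h):
    d=s["R"].T@np.array([(u-s["cx"])/s["fx"],(v-s["cy"])/s["fy"],1]); c=-s["R"].T@s["t"]
    return c+d*(h-c[2])/d[2]
def proj(s,p):
    q=s["R"]@np.array(p)+s["t"]; return s["fx"]*q[0]/q[2]+s["cx"], s["fy"]*q[1]/q[2]+s["cy"]
E
python3 - <<'E'
from h import *
a=snap("top");b=snap("side")
cv2.imwrite("pics/top0.png",a["frame"]);cv2.imwrite("pics/side0.png",b["frame"])
for s in(a,b): print(-s["R"].T@s["t"],s["R"][2],s["fx"])
print(sensors.state())
E
```

```text
[0.3845199  0.08872501 0.89712901] [ 0.14557605 -0.02365842 -0.98906415] 364.29775189788324
[ 0.01924068 -1.03256437  0.59856796] [ 0.36926478  0.83346161 -0.41107817] 507.9761356846785
{'time_s': 0.1, 'joint_pos': array([-1.22059265e+00,  4.80735703e-01,  1.59680967e+00,  1.38022052e-05,
        1.06512735e+00, -4.66043765e-02]), 'qd': array([-1.47430617e-04, -1.96274079e-03, -1.00776848e-03, -1.04914443e-03,
        1.80319663e-04, -7.67637043e-05]), 'joint_torque': array([ 3.71554434e-04, -9.52258730e+01, -4.31041324e+01, -1.61804257e-05,
        5.20382513e-03,  5.06091681e-05]), 'tcp_pos': array([ 0.25110822, -0.59915164,  0.2497587 ]), 'eef_rot': array([-3.07891572e+00, -6.19002255e-01,  2.37725012e-04]), 'contact_force': array([-0.18630953,  0.51499884, -0.80233231]), 'moment': array([-0.01858823,  0.01683432, -0.00840687]), 'finger_force': 0.0, 'opening': 0.9991819826783326}
```

View pics/top0.png

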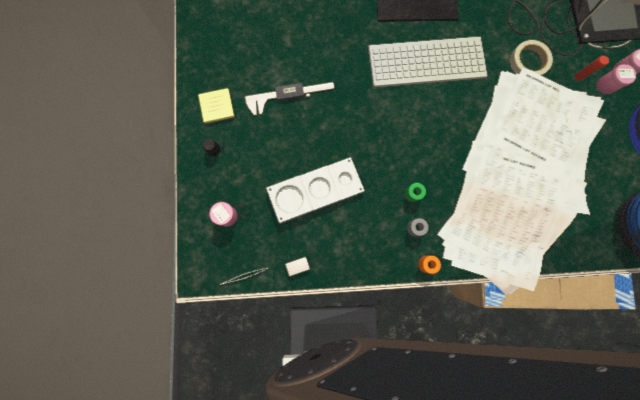

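View pics/side0.png

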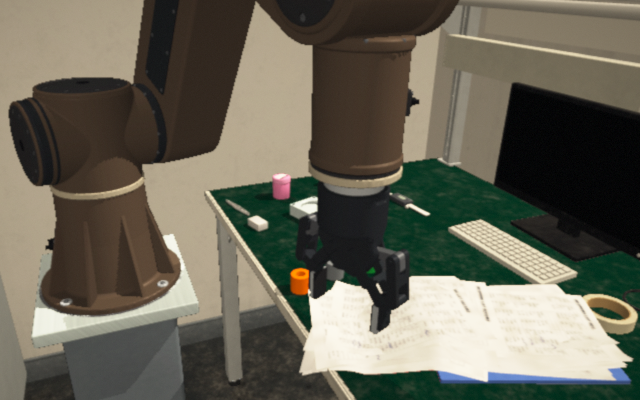

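The top view shows three rings: green (417,191), grey (418,228) and orange (430,265). Grey is the one meant by its colour. The gauge pockets are small (346,178), middle (319,188) and large (289,198). The side view is mostly blocked by the hand. I'll confirm in a crop and measure.

```bash
cat > meas.py <<'E'
from h import *
def ringtop(s,h=0.04,c0=None):
    W=cloud(s); f=s["frame"].astype(int); sat=f.max(2)-f.min(2)
    m=(abs(W[...,2]-h)<0.008)&(sat<40)
    if c0 is not None: m&=np.hypot(W[...,0]-c0[0],W[...,1]-c0[1])<0.05
    return m,W
E
python3 - <<'E'
from meas import *
s=snap("top"); W=cloud(s); f=s["frame"]
cv2.imwrite("pics/crop1.png",cv2.resize(f[140:280,255:455],None,fx=4,fy=4,interpolation=cv2.INTER_CUBIC))
# ring: top-face pixels by depth -> enclosing circle
for n,(u,v) in dict(green=(417,191),grey=(418,228),orange=(430,265)).items():
    m=np.zeros((400,640),np.uint8); m[v-14:v+15,u-14:u+15]=1
    z=W[...,2]; t=(m>0)&(z>0.033)&(z<0.05)
    hull=cv2.convexHull(np.argwhere(t)[:,::-1].astype(np.float32)); (cx,cy),r=cv2.minEnclosingCircle(hull)
    M=cv2.moments(hull); hx,hy=M['m10']/M['m00'],M['m01']/M['m00']
    print(n,t.sum(),(cx,cy,r),(hx,hy),ray(s,hx,hy,.04).round(4),np.median(z[t]),"diam",2*r*s["range_z"][t].mean()/s["fx"], np.nanmedian(W[t],0))
# gauge outline
z=W[...,2]; g=((z>0.012)&(z<0.045)); g[:, :255]=0;g[:,375:]=0;g[:150]=0;g[230:]=0
P=W[g&(f.min(2)>110)][:,:2].astype(np.float32)*1000
r=cv2.minAreaRect(P); print("gauge",r,cv2.boxPoints(r))
gray=cv2.cvtColor(f,cv2.COLOR_BGR2GRAY)
up=cv2.resize(gray,None,fx=4,fy=4,interpolation=cv2.INTER_CUBIC)
for n,(u,v),h,R in [("p0",(346,178),.022,15),("p1",(319,188),.027,25),("p2",(289,198),.032,32)]:
    zz=z[v-22:v+23,u-22:u+23]; print(n,ray(s,u,v,h).round(4),"z center",np.nanmedian(z[v-3:v+4,u-3:u+4]).round(4))
    pr=int(4*(R/1000)*s["fx"]/.87)
    w=up[4*v-100:4*v+100,4*u-100:4*u+100]
    c=cv2.HoughCircles(cv2.GaussianBlur(w,(0,0),2),cv2.HOUGH_GRADIENT,1,20,param1=60,param2=12,minRadius=pr-5,maxRadius=pr+12)
    if c is not None:
        for x,y,rr in c[0][:3]:
            U,V=(x+4*u-100+.5)/4-.5,(y+4*v-100+.5)/4-.5; print("  ",U,V,rr/4,pr/4,ray(s,U,V,h).round(4))
E
```

```text
green 195 (416.68182373046875, 191.22727966308594, 8.768241882324219) (416.687074829932, 191.12849584278155) [ 0.5303 -0.1714  0.04  ] 0.03940919848830585 diam 0.04215534 [ 0.53036802 -0.17121566  0.0394092 ]
grey 200 (419.0, 227.0, 9.055485725402832) (419.2012987012987, 226.72366522366522) [ 0.4447 -0.1717  0.04  ] 0.04004637962438693 diam 0.042897437 [ 0.44433895 -0.17199582  0.04004638]
orange 208 (431.3928527832031, 264.21429443359375, 9.046819686889648) (431.3825597749648, 264.323488045007) [ 0.3563 -0.1944  0.04  ] 0.03977449036350986 diam 0.042259112 [ 0.35652645 -0.19483025  0.03977449]
gauge ((543.645751953125, 71.19134521484375), (90.58453369140625, 219.83087158203125), 19.573591232299805) [[464.14725  159.5813  ]
 [537.7944   -47.545994]
 [623.1443   -17.198608]
 [549.49713  189.92868 ]]
p0 [ 0.5699 -0.0044  0.022 ] z center 0.0119
   344.75 178.0 6.525 6.25 [ 0.57   -0.0014  0.022 ]
   321.25 185.0 7.65 6.25 [0.5538 0.0569 0.022 ]
   352.75 186.5 7.975 6.25 [ 0.5483 -0.0202  0.022 ]
p1 [0.5455 0.0627 0.027 ] z center 0.0171
   318.75 188.0 11.375 10.25 [0.5455 0.0633 0.027 ]
p2 [0.5218 0.1355 0.032 ] z center 0.0216
   289.0 198.75 14.275 13.25 [0.52   0.1356 0.032 ]
   285.5 202.75 16.1 13.25 [0.5105 0.1441 0.032 ]
```

View pics/crop1.png

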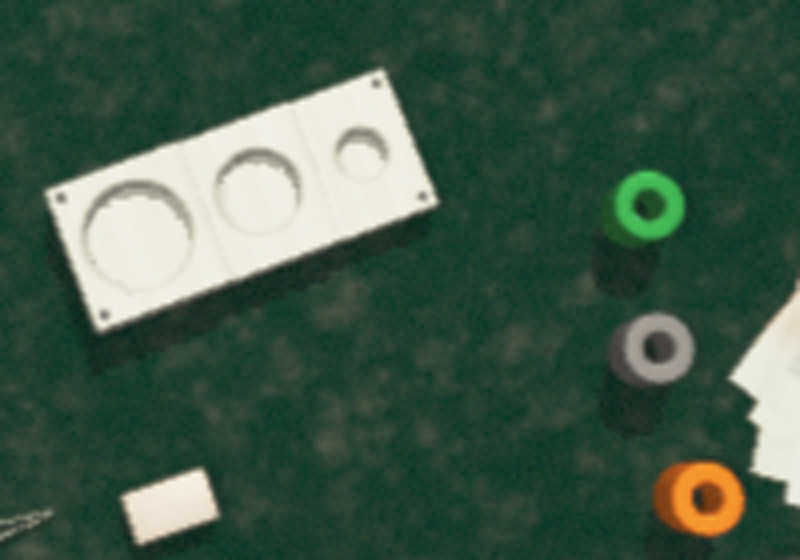

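The crop shows the plain grey ring at crop (655,348), top-image (419,227). It is 42 mm across with its top at 40 mm, and centred at about (0.4447, -0.1717). The pocket depths, spacing and box centre agree: p0 ≈ (0.570, -0.002), p1 ≈ (0.547, 0.0625). The jaw line (112.7°) already nearly matches the gauge axis (109.6°), so no turn is needed.

```bash
python3 -m jog '[[[16,35,-5,0,0,0,1],[32,70,-10,0,0,0,1],[48,105,-20,0,0,0,1],[64,140,-30,0,0,0,1],[80,175,-40,0,0,0,1]]]' 40
python3 -m jog '[[[16,35,-10,0,0,0,1],[32,70,-20,0,0,0,1],[48,105,-30,0,0,0,1],[64,140,-40,0,0,0,1],[80,175,-50,0,0,0,1]]]'
python3 -m jog '[[[12,26,-10,0,0,0,1],[24,52,-20,0,0,0,1],[33,77,-30,0,0,0,1],[33,77,-40,0,0,0,1],[33,77,-40,0,0,0,1]]]'
python3 - <<'E'
from h import *
a=snap("top");b=snap("side")
cv2.imwrite("pics/c2.png",np.vstack([cv2.resize(a["frame"][150:300,320:520],(480,360)),cv2.resize(b["frame"][120:360,160:480],(480,240))[:240]]))
st=sensors.state();print(st["tcp_pos"],st["eef_rot"],st["time_s"])
E
```

```text
time_s: 0.57
tcp_pos: [0.3314, -0.4228, 0.2099]
eef_rot: [3.08, 0.618, 0.0]
contact_force: [1.0, -0.1, -0.2]
opening: 1.004
finger_force: 0.0
time_s: 0.98
tcp_pos: [0.4115, -0.2478, 0.1599]
eef_rot: [3.08, 0.619, 0.0]
contact_force: [1.6, -0.5, -0.4]
opening: 1.0
finger_force: 0.0
time_s: 1.4
tcp_pos: [0.4437, -0.171, 0.1188]
eef_rot: [-3.078, -0.623, 0.003]
contact_force: [-0.9, 0.7, -0.2]
opening: 1.004
finger_force: 0.0
[ 0.44396362 -0.17269701  0.12017974] [-3.07942777e+00 -6.19723536e-01  1.19338233e-03] 1.5
```

View pics/c2.png

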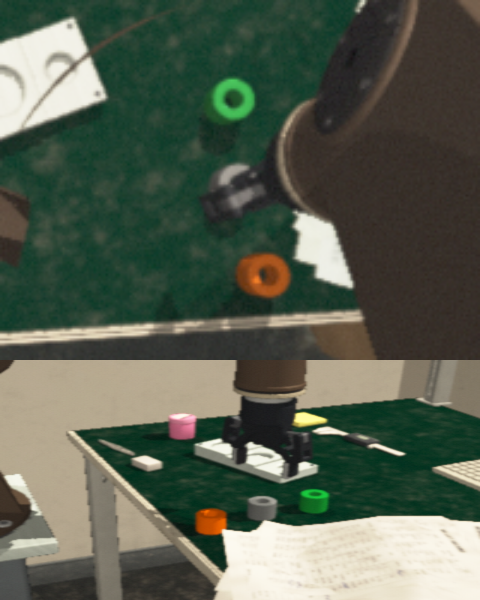

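The hand is above the grey ring, with clear space between it and the green and orange rings. Descending and gripping.

```bash
python3 -m jog '[[[0,0,-25,0,0,0,1],[0,0,-45,0,0,0,1],[0,0,-60,0,0,0,1],[0,0,-70,0,0,0,1],[0,0,-75,0,0,0,1]]]' 40
python3 -m jog '[[[0,0,0,0,0,0,0.4],[0,0,0,0,0,0,0.2],[0,0,0,0,0,0,-0.4],[0,0,0,0,0,0,-0.4],[0,0,0,0,0,0,-0.4]]]'
python3 -m jog '[[[0,0,0,0,0,0,-0.4],[0,0,0,0,0,0,-0.4],[0,0,0,0,0,0,-0.4],[0,0,0,0,0,0,-0.4]]]'
python3 - <<'E'
from h import *
b=snap("side");W=cloud(b)
cv2.imwrite("pics/c3.png",cv2.resize(b["frame"][180:300,230:390],(800,600)))
E
```

```text
time_s: 1.92
tcp_pos: [0.4438, -0.1733, 0.0446]
eef_rot: [-3.08, -0.617, 0.001]
contact_force: [-0.5, -0.6, 0.1]
opening: 0.997
finger_force: 0.0
time_s: 2.33
tcp_pos: [0.4447, -0.1728, 0.0464]
eef_rot: [3.079, 0.619, 0.002]
contact_force: [-2.8, -2.3, 10.2]
opening: 0.468
finger_force: 38.9
time_s: 2.67
tcp_pos: [0.4447, -0.1728, 0.0464]
eef_rot: [3.079, 0.619, 0.002]
contact_force: [-1.6, -0.9, 11.4]
opening: 0.467
finger_force: 38.9
```

View pics/c3.png

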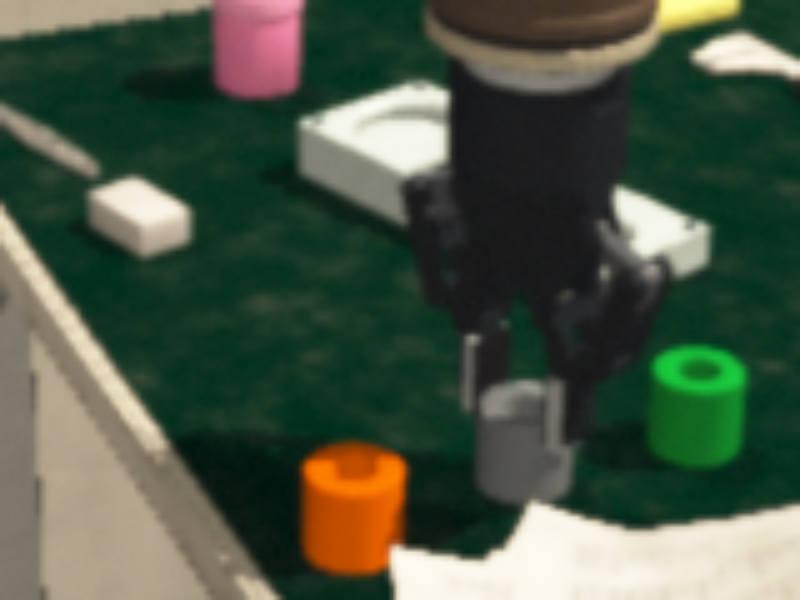

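The grey ring is held upright across its upper half (crop 525,440). Opening 0.467 is about 40 mm, which fits 42 mm. Lifting and moving over pocket 0.

```bash
python3 -m jog '[[[0,0,10,0,0,0,-0.4],[0,0,30,0,0,0,-0.4],[0,0,55,0,0,0,-0.4],[0,0,75,0,0,0,-0.4],[0,0,80,0,0,0,-0.4]]]'
python3 -m jog '[[[12,16,0,0,0,0,-0.4],[32,43,0,0,0,0,-0.4],[53,71,0,0,0,0,-0.4],[74,99,0,0,0,0,-0.4],[94,127,0,0,0,0,-0.4]]]'
python3 -m jog '[[[20,27,0,0,0,0,-0.4],[28,38,0,0,0,0,-0.4],[32,43,0,0,0,0,-0.4],[32,43,0,0,0,0,-0.4],[32,43,0,0,0,0,-0.4]]]'
python3 - <<'E'
from h import *
a=snap("top");b=snap("side");st=sensors.state();print(st["tcp_pos"],st["eef_rot"],st["contact_force"])
cv2.imwrite("pics/c4.png",np.hstack([cv2.resize(a["frame"][140:240,260:380],(400,333)),cv2.resize(b["frame"][160:260,260:380],(400,333))]))
E
```

```text
time_s: 3.13
tcp_pos: [0.4456, -0.173, 0.1288]
eef_rot: [3.077, 0.619, 0.006]
contact_force: [1.5, -0.5, -1.2]
opening: 0.465
finger_force: 41.7
time_s: 3.55
tcp_pos: [0.539, -0.044, 0.1256]
eef_rot: [3.08, 0.619, 0.001]
contact_force: [-0.1, -0.8, -0.4]
opening: 0.463
finger_force: 41.6
time_s: 3.97
tcp_pos: [0.5694, -0.003, 0.1251]
eef_rot: [-3.08, -0.62, 0.002]
contact_force: [-0.4, 0.6, 0.0]
opening: 0.465
finger_force: 41.6
[ 0.56925405 -0.00358526  0.12523563] [-3.08020061e+00 -6.17593975e-01  1.34401601e-03] [ 1.01687483 -0.7238023  -1.72084978]
```

View pics/c4.png

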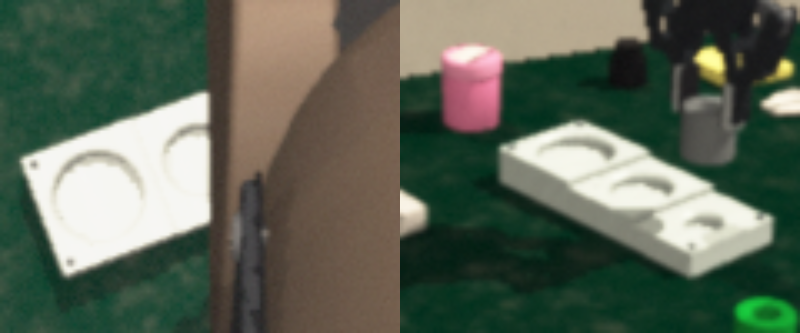

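The top view is blocked by the arm. The side view shows the pockets at side px p0 ≈ (351,227), p1 ≈ (333,216) and the held core upright at ≈ (352,199). I'll cross-check p0, p1 and the core offset from this view.

```bash
cat > side.py <<'E'
from h import *
from scipy.optimize import least_squares
def core(zc,c0,s=None):
    s=s or snap("side"); W=cloud(s); f=s["frame"].astype(int)
    m=(np.hypot(W[...,0]-c0[0],W[...,1]-c0[1])<.03)&(W[...,2]>zc-.017)&(W[...,2]<zc+.002)&(f.max(2)-f.min(2)<30)
    P=W[m]; fit=lambda P:least_squares(lambda c:np.hypot(P[:,0]-c[0],P[:,1]-c[1])-.021,c0[:2],loss="soft_l1",f_scale=.001)
    r=fit(P); lo=P[P[:,2]<zc-.008]; hi=P[P[:,2]>=zc-.008]
    print("core",len(P),r.x.round(4),"rms",np.sqrt((r.fun**2).mean()).round(4),"lo/hi",fit(lo).x.round(4),fit(hi).x.round(4)); return s,m
E
python3 - <<'E'
from side import *
st=sensors.state(); t=st["tcp_pos"]; print(t)
s,m=core(t[2]-.026,t); W=cloud(s); f=s["frame"]; v,u=np.where(m); print(u.min(),u.max(),v.min(),v.max())
gm=((f.min(2)>100)&(W[...,2]>.010)&(W[...,2]<.045)); 
n,l,stt,_=cv2.connectedComponentsWithStats(gm.astype(np.uint8)); k=l[222,345] or 1+np.argmax(stt[1:,4])
print("comp",stt[k]); P=W[l==k]
for nm,c,h,r in [("p0",(.570,-.002),.022,.015),("p1",(.547,.0625),.027,.025)]:
    ok=np.hypot(W[...,0]-c[0],W[...,1]-c[1])<r+.012
    fl=ok&(W[...,2]<h-.0065)&(W[...,2]>h-.014)   # pocket floor
    Q=W[fl]; print(nm,fl.sum(),"floor mean",np.nanmean(Q,0).round(4),"z tread",np.nanmedian(W[ok&(W[...,2]>h-.004)],0).round(4))
    for e in [(0,0)]: print("  px of est",np.round(proj(s,(*c,h)),1))
P=P[P[:,2]>.016]; r=cv2.minAreaRect((P[:,:2]*1000).astype(np.float32)); print(r)
E
```

```text
[ 0.56925405 -0.00358526  0.12523563]
core 111 [ 0.5695 -0.003 ] rms 0.0018 lo/hi [ 0.5696 -0.0028] [ 0.5694 -0.0032]
343 360 199 208
comp [ 290  196   81   45 1741]
p0 24 floor mean [0.5744 0.0078 0.0132] z tread [ 0.5595 -0.0057  0.1308]
  px of est [350.1 226. ]
p1 80 floor mean [0.5513 0.0722 0.0182] z tread [0.5384 0.0481 0.1903]
  px of est [331.4 215.4]
((542.5420532226562, 70.15764617919922), (96.77046203613281, 228.6105499267578), 20.21486473083496)
```

The core sits on the TCP axis within 1 mm, and both views agree on p0 ≈ (0.5696, -0.0022). Lowering.

```bash
python3 -m jog '[[[0,1,-15,0,0,0,-0.4],[0,1,-30,0,0,0,-0.4],[0,1,-42,0,0,0,-0.4],[0,1,-49,0,0,0,-0.4],[0,1,-52,0,0,0,-0.4]]]'
python3 -m jog '[[[0,0,-1,0,0,0,-0.4],[0,0,-2,0,0,0,-0.4],[0,0,-3,0,0,0,-0.4],[0,0,-4,0,0,0,-0.4],[0,0,-4,0,0,0,-0.4]]]'
```

```text
time_s: 4.53
tcp_pos: [0.5694, -0.002, 0.0722]
eef_rot: [-3.08, -0.618, 0.003]
contact_force: [-0.9, -0.7, -1.4]
opening: 0.462
finger_force: 41.6
time_s: 4.95
tcp_pos: [0.5704, -0.0014, 0.0695]
eef_rot: [3.08, 0.619, 0.001]
contact_force: [-0.2, 0.3, -0.8]
opening: 0.463
finger_force: 41.6
```

```bash
python3 -m jog '[[[0,0,-1,0,0,0,-0.4],[0,0,-1,0,0,0,-0.4],[0,0,-2,0,0,0,-0.4],[0,0,-2,0,0,0,-0.4]]]'
python3 - <<'E'
from side import *
st=sensors.state(); t=st["tcp_pos"]; print(t,st["contact_force"])
core(t[2]-.026,t)
E
```

```text
time_s: 5.28
tcp_pos: [0.5704, -0.0014, 0.0683]
eef_rot: [3.08, 0.619, 0.001]
contact_force: [-5.6, 0.5, 17.4]
opening: 0.464
finger_force: 43.6
[ 0.57044318 -0.00143936  0.06832299] [-5.56239698  0.54361204 17.41927596]
core 112 [ 0.5704 -0.0012] rms 0.0019 lo/hi [ 0.5705 -0.0009] [ 0.5704 -0.0013]
```

Contact came at TCP z 0.0683, which is exactly tread height: the core stands on the rim and doesn't go in. Now I release it briefly and look.

```bash
python3 -m jog '[[[0,0,1,0,0,0,-0.4],[0,0,1,0,0,0,0.1],[0,0,1,0,0,0,0.4],[0,0,1,0,0,0,0.4],[0,0,1,0,0,0,0.4]]]'
python3 -m jog '[[[0,0,0,0,0,0,0.4],[0,0,0,0,0,0,0.4],[0,0,0,0,0,0,0.4],[0,0,0,0,0,0,0.4]]]'
python3 - <<'E'
from side import *
s,m=core(.042,(.5704,-.0014))
cv2.imwrite("pics/c5.png",cv2.resize(s["frame"][170:270,280:400],(720,600)))
E
```

```text
time_s: 5.75
tcp_pos: [0.5702, -0.0015, 0.0682]
eef_rot: [-3.08, -0.619, 0.0]
contact_force: [-0.6, 0.3, -0.4]
opening: 0.699
finger_force: 0.0
time_s: 6.08
tcp_pos: [0.5702, -0.0015, 0.0683]
eef_rot: [-3.08, -0.619, 0.0]
contact_force: [0.6, 0.6, 1.6]
opening: 0.702
finger_force: 0.0
core 108 [ 0.5703 -0.0014] rms 0.002 lo/hi [ 0.5704 -0.0015] [ 0.5702 -0.0013]
```

View pics/c5.png

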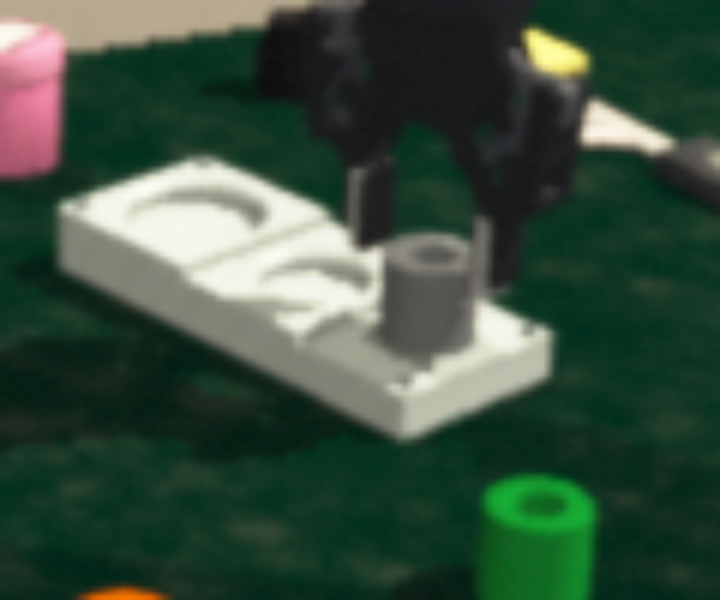

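The core stands free and upright on the lowest tread over pocket 0 (crop 430,290), within about 1 mm of centre. Regrip, lift, and move over pocket 1.

```bash
python3 -m jog '[[[0,0,0,0,0,0,0.1],[0,0,0,0,0,0,-0.4],[0,0,0,0,0,0,-0.4],[0,0,0,0,0,0,-0.4],[0,0,0,0,0,0,-0.4]]]'
python3 -m jog '[[[0,0,0,0,0,0,-0.4],[0,0,0,0,0,0,-0.4],[0,0,8,0,0,0,-0.4],[0,0,20,0,0,0,-0.4],[0,0,30,0,0,0,-0.4]]]'
python3 -m jog '[[[-5,13,0,0,0,0,-0.4],[-12,32,0,0,0,0,-0.4],[-19,51,0,0,0,0,-0.4],[-23.5,63.5,0,0,0,0,-0.4],[-23.5,63.5,0,0,0,0,-0.4]]]'
python3 - <<'E'
from side import *
st=sensors.state(); t=st["tcp_pos"]; print(t,st["contact_force"])
core(t[2]-.026,t)
E
```

```text
time_s: 6.55
tcp_pos: [0.5703, -0.0015, 0.0686]
eef_rot: [3.08, 0.619, 0.0]
contact_force: [-1.9, -1.0, 6.6]
opening: 0.468
finger_force: 39.8
time_s: 6.97
tcp_pos: [0.5703, -0.0015, 0.0995]
eef_rot: [-3.08, -0.619, -0.0]
contact_force: [-0.1, 0.4, -1.1]
opening: 0.464
finger_force: 41.0
time_s: 7.38
tcp_pos: [0.5456, 0.0643, 0.0987]
eef_rot: [-3.079, -0.622, 0.0]
contact_force: [-0.1, -0.6, -1.5]
opening: 0.469
finger_force: 41.1
[0.54557869 0.0643312  0.09871716] [-0.08436766 -0.5776592  -1.52983892]
core 103 [0.5459 0.0649] rms 0.0021 lo/hi [0.5458 0.0646] [0.5459 0.0652]
```

```bash
python3 -m jog '[[[0,0,0,0,0,0,-0.4],[0,0,-8,0,0,0,-0.4],[0,0,-16,0,0,0,-0.4],[0,0,-20,0,0,0,-0.4],[0,0,-20,0,0,0,-0.4]]]'
python3 - <<'E'
from side import *
st=sensors.state(); t=st["tcp_pos"]; print(t,st["contact_force"])
s,m=core(t[2]-.026,t)
E
```

```text
time_s: 7.85
tcp_pos: [0.546, 0.0615, 0.0768]
eef_rot: [-3.08, -0.618, 0.004]
contact_force: [-0.4, 0.6, -1.2]
opening: 0.465
finger_force: 41.1
[0.54595795 0.06147591 0.07675292] [-0.35353604  0.63513898 -1.21251069]
core 107 [0.5466 0.062 ] rms 0.0017 lo/hi [0.5467 0.0617] [0.5465 0.0622]
```

```bash
python3 -m jog '[[[0,0,-3,0,0,0,-0.4],[0,0,-6,0,0,0,-0.4],[0,0,-9,0,0,0,-0.4],[0,0,-11,0,0,0,-0.4],[0,0,-12,0,0,0,-0.4]]]'
python3 -m jog '[[[0,0,-1,0,0,0,-0.4],[0,0,-2,0,0,0,-0.4],[0,0,-2.5,0,0,0,-0.4],[0,0,-2.5,0,0,0,-0.4]]]'
```

```text
time_s: 8.32
tcp_pos: [0.5466, 0.062, 0.066]
eef_rot: [-3.08, -0.619, 0.001]
contact_force: [0.6, 0.1, -0.1]
opening: 0.463
finger_force: 41.1
time_s: 8.65
tcp_pos: [0.5467, 0.062, 0.0638]
eef_rot: [-3.08, -0.619, 0.0]
contact_force: [0.6, -0.9, -1.5]
opening: 0.463
finger_force: 41.1
```

```bash
python3 -m jog '[[[0,0,-0.5,0,0,0,-0.4],[0,0,-1,0,0,0,-0.4],[0,0,-1.5,0,0,0,-0.4],[0,0,-1.5,0,0,0,-0.4]]]'
```

```text
time_s: 8.98
tcp_pos: [0.5468, 0.062, 0.0635]
eef_rot: [3.08, 0.619, 0.001]
contact_force: [-5.4, 0.3, 24.1]
opening: 0.465
finger_force: 43.7
```

Floor contact came at TCP z 0.0635 (63.4 mm predicted), so the core is home. Releasing, retreating up and clearing away.

```bash
python3 -m jog '[[[0,0,1,0,0,0,-0.4],[0,0,1,0,0,0,0.1],[0,0,1,0,0,0,0.4],[0,0,1,0,0,0,0.4],[0,0,1,0,0,0,0.4]]]'
python3 -m jog '[[[0,0,1,0,0,0,0.4],[0,0,10,0,0,0,0.4],[0,0,35,0,0,0,0.4],[0,0,70,0,0,0,0.4],[0,0,100,0,0,0,0.4]]]'
python3 -m jog '[[[15,-30,10,0,0,0,0.4],[30,-60,20,0,0,0,0.4],[45,-90,30,0,0,0,0.4],[60,-120,40,0,0,0,0.4],[70,-150,40,0,0,0,0.4]]]'
python3 -m jog '[[[0,-30,0,0,0,0,0.4],[0,-60,0,0,0,0,0.4],[0,-80,0,0,0,0,0.4],[0,-80,0,0,0,0,0.4],[0,-80,0,0,0,0,0.4]]]'
python3 - <<'E'
from side import *
s,m=core(.037,(.5467,.062)); a=snap("top"); W=cloud(a)
t=(np.hypot(W[...,0]-.5467,W[...,1]-.062)<.03)&(W[...,2]>.045)&(W[...,2]<.07)
print("top",t.sum(),np.nanmedian(W[t],0),W[t][:,2].min(),W[t][:,2].max())
cv2.imwrite("pics/c6.png",np.hstack([cv2.resize(a["frame"][140:240,260:380],(400,333)),cv2.resize(s["frame"][160:260,260:380],(400,333))]))
E
```

```text
time_s: 9.4
tcp_pos: [0.5467, 0.062, 0.0632]
eef_rot: [-3.08, -0.619, 0.0]
contact_force: [-0.2, -0.4, 0.6]
opening: 0.694
finger_force: 0.0
time_s: 9.82
tcp_pos: [0.5464, 0.062, 0.1651]
eef_rot: [-3.08, -0.619, 0.001]
contact_force: [0.7, 0.1, 0.2]
opening: 0.702
finger_force: 0.0
time_s: 10.23
tcp_pos: [0.6187, -0.0897, 0.2063]
eef_rot: [3.078, 0.619, 0.006]
contact_force: [1.4, 0.0, 0.1]
opening: 0.703
finger_force: 0.0
time_s: 10.65
tcp_pos: [0.6165, -0.169, 0.2037]
eef_rot: [-3.081, -0.616, -0.0]
contact_force: [0.3, 1.1, 0.2]
opening: 0.699
finger_force: 0.0
core 119 [0.5475 0.0626] rms 0.0039 lo/hi [0.5465 0.0623] [0.5481 0.0628]
top 203 [0.54675844 0.06137356 0.05648548] 0.04513834850974132 0.059773478716418506
```

View pics/c6.png

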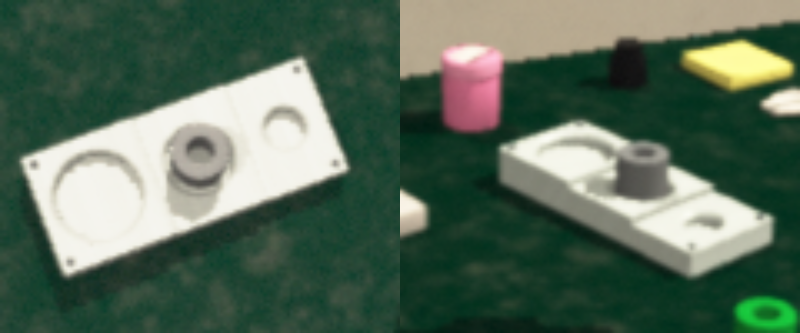

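The core stands upright in the middle pocket (top crop 200,155; side crop 643,170). Its top is at 56.5 mm against 57 expected, so it is fully home, and the largest pocket is empty.

```bash
python3 -c "
from plant import ticket; print(ticket.hand_in())"
```

```text
the job is handed in; nothing more can be done
None
```

The grey core was set upright and centred on pocket 0, where it did not go in, then put into pocket 1, where it stands fully home and upright. It was kept out of pocket 2, and the job is handed in.

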